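# Load a terminal box through the tester's spring doors and run the test

### The arm

A 6-joint arm with a two-finger parallel gripper is mounted at the origin on a cart in front of the work surface, level with it; the furniture and walls round the work are solid. World frame = base frame: x ahead of the robot, y to its left, z up, the work surface at z = 0. Lengths are in mm, angles in rad, forces in N, time in s.
With the tool pointing down it reaches from about 350 to 775 mm from the base axis. Payload 7.3 kg.
Tool frame: the origin (TCP) lies midway between the tips of the shut fingers; the grasp point (between the pads) lies 19 mm behind it; z points along the fingers, y is the line along which they close (so a half turn about z gives the same grasp; the last joint's range is limited). The gripper opens to 92 mm and grips with 3 to 60 N. Pads are 19 mm wide; open, the fingers measure 130 mm over their backs; the gripper's body (75 mm by 190 mm) begins 47 mm behind the grasp point.
Start: joints at [-1.376, 0.342, 1.524, -0, 1.275, -0.146], TCP at [175.499, -494.818, 226.741] pointing down, gripper open.
Joint ranges: [-2.53, 2.53], [-0.77, 2.02], [0.04, 2.7], [-1, 4.14], [0.28, 2.66], [-3.11, 3.11]. Speed limits (rad/s): [2.57, 2.57, 3.14, 3.14, 3.14, 3.14].

### API

Orientations are given as [roll, pitch, yaw] about the fixed x, y, z axes, in that order (R = Rz(yaw) Ry(pitch) Rx(roll)).
In Python, from plant import * gives the robot as it stands.
- The arm moves only by the tool step_arm, never from a script. Its argument "deltas" is one flat list of numbers, 5 for each row, row after row: the shift along the world's x, y, z in mm, then the turn about the world's z in degrees, then the finger opening in mm, from 0 to 91.8. In form: [tx, ty, tz, turn, gripper, tx, ty, tz, turn, gripper, ...]. A call has exactly 10 rows; each row shifts and turns the commanded pose from where the row before left it; what a row does not reach is not made up. A row lasts 1/8 s, in which the tool goes at most 62.5 mm and 10.7 degrees, less where a joint would pass 70% of its speed; a pose out of reach is approached as far as the arm can. A call is refused whole if a number of a shift passes 62.5 or a number of a turn 10.7, either way. A call with a gripper value outside its range is refused whole. The fingers move at their own pace and stop on an object; the grip force is fixed at half the most. Time passes only in rows, so rows that do not move let the fingers close, or fill a call up. It gives the time, the measured TCP pose, the force, the opening and the grip force at its end, in the units of the state.
- get_obs(): the state, without advancing time (a new reading comes with each control period).
- capture(name): name is "scene" or "top"; returns the picture (420x560x3 uint8, red, green, blue); there is no depth.
- camera_params(name): a dict with "mtx" (3x3 intrinsics, pixels), "rvec" (rotation vector, rad) and "tvec" (3), from world to camera coordinates, as OpenCV has them. Camera axes: x right, y down, z forward; pixel columns grow to the right and rows downward; lengths in mm; the calibration is good to about 2 mm. A picture is of the moment at which its call begins. camera_params takes no time and is no camera call.
- close_job(): hands the job in; it is judged then, once.
The state is a dict: "time": time; "joint_positions": joint angles; "dq": joint speeds; "tau": joint torques, N m; "tool_pos": TCP position; "tcp_rot": TCP orientation; "contact_force": force on the tool from outside, world axes, zero at the start; "moment": the same for the moment, N m; "grip_width": finger opening in mm; "finger_force": force on a finger pad.
Only numpy, scipy, OpenCV 4.12 (cv2) and the standard library are available. Lean on these libraries where they do the work, as an engineer would, in place of code of your own. Each camera call takes 0.05 s, during which the arm holds its last target. There are 200 camera calls.

### The job

Test the cream-white terminal box: set it on the loading ledge of the grey continuity tester with its row of square wire entries towards the doors, then push it in through the two spring doors until it is fully home against the contacts and both doors have closed behind it. Then press the small key (clear) right down and let it up, and after that the large key (test) in the same way, and leave the other things on the bench where they are.

Things in the scene. Friction and masses are not known exactly. Their poses are not given: they have to be found in the camera images.
- terminal_box: cream-white plastic terminal box, loose on the bench, about 0.12 kg: 75 mm long (its y), 42 mm wide (its x), 24 mm high with straight sides; a narrower stepped lid rises to 32 mm. Origin: centre of its underside, z up. Four square wire entries are in the long side that faces its -x. Grasp it across the 42 mm. It starts with the entries within 0.9 rad of the tester's x
- entries (a point): middle of the box's long side with the wire entries, 12 mm above its underside; the other long side is plain, and is where to push
- tester: grey steel continuity tester, fixed to the bench, yaw up to 0.25 rad. Origin: on the bench under the middle of the door line; x = the way in, away from the robot; y to its left. Key console at its right (y = -62 to -132 mm, x = -45 to 91 mm, top 41 mm high); rear case 53 mm high at x = 109 to 141 mm. Heights here are above the bench
- ledge (a point): good place for the centre of the box's underside on the loading ledge, 48 mm in front of the door line (axes as the tester's). The ledge is a plate from x = -76 to 0 mm, its top 6 mm high, level with the floor inside. Two guide rails, inner faces 81 mm apart, tops 12 mm high, run along it and on inside; they flare outward over the first 20 mm
- slot_end (a point): middle of the closed end of the finger slot, 61 mm behind the door line, top of the roof. The bay behind the doors has a clear roof, 44 to 47 mm high, with an open slot 60 mm wide along the middle from the front to here, so that fingers pointing down can follow the box in; beyond here the roof is closed
- home (a point): where the centre of the box's underside is when fully home, 75 mm behind the door line (its plain side then 53 mm behind it). Two fixed stop shoulders stop the box there; four spring probes between them (under 0.5 N together, 4 mm travel) touch its wire entries
- left_door (a joint): spring door on the left: aluminium leaf 45 mm long, 13 to 39 mm above the bench, hinged on an upright pin at x = 0, y = +46 mm of the tester. 0 = shut; grows to 1.48 rad as it swings inward, away from the robot. Shuts by itself (under 1 N at its edge) when the box's plain side is 47 mm or more behind the door line and no finger is in its way
- right_door (a joint): the same on the right, hinged at y = -46 mm; the free edges of the two meet in the middle
- small_key (a joint): travel of the small square key (clear), m: 0 = up, 0.006 = right down; its spring takes 4 N at the bottom and lifts it again
- small_key_top (a point): centre of the top of the small key, 16 mm square, 51 mm above the bench (10 mm above the console), the one nearer the robot; pressed straight down
- large_key (a joint): travel of the large square key (test), m: 0 = up, 0.006 = right down, 4 N
- large_key_top (a point): centre of the top of the large key, 30 mm square, same height, 50 mm behind the small one; pressed straight down
- card_packet: white card packet 50 x 86 x 24 mm; a bystander, leave it where it is
- pliers: blue-handled pliers 157 mm long, lying; a bystander, leave it where it is
- circuit_board: small green circuit board 50 x 85 x 24 mm; a bystander, leave it where it is
- transformer: brown transformer 117 x 110 x 94 mm; a bystander, leave it where it is
- solder_sucker: grey solder sucker 180 mm long, lying; a bystander, leave it where it is
- capacitor: grey capacitor, 34 mm across and 88 mm tall, standing; a bystander, leave it where it is
- tape_roll: roll of tape 96 mm across, 25 mm high, lying flat; a bystander, leave it where it is
Things that resemble listed ones, but are neither listed nor needed, are in the scene too. What is shaped like the terminal_box but blue or yellow is not meant.

How it is judged (in metres and radians):
On the way, in this order (a step that is already met when the one before it is completed fails the run):
1. the box is fully home in the tester and both doors have closed behind it (x of terminal_box in the frame of tester above 0.0696 m and y of terminal_box in the frame of tester between -0.006 and 0.006 m and z of terminal_box in the frame of tester below 0.01 m and angle between terminal_box's own z axis and vertical below 0.1 rad and angle between the x axis of terminal_box and the x axis of tester, either way round below 0.1 rad and x of entries in the frame of tester above 0.0846 m and value of joint each of left_door, right_door below 0.08 rad), for 0.2 s.
2. the small key is pressed right down, the large key up (value of joint small_key above 0.0042 m and value of joint large_key below 0.001 m), for 0.05 s.
3. the large key is pressed right down, the small key up again (value of joint large_key above 0.0042 m and value of joint small_key below 0.001 m), for 0.05 s.
At the end, for the whole second after the job is handed in: The terminal box lies level and at rest on the tester's floor with its wire entries towards the contacts, within 5 mm of home along the way in, within 6 mm of the middle and within 0.1 rad of straight; both doors are shut (within 0.08 rad) and both keys are up (within 1 mm) (all of step 1 and value of joint each of small_key, large_key below 0.001 m and linear speed of terminal_box below 0.01 m/s); the robot touches nothing.
It fails at once if a key pressed while the box is not home or a door is open (value of joint any of small_key, large_key above 0.003 m and not ((x of terminal_box in the frame of tester above 0.0696 m and y of terminal_box in the frame of tester between -0.006 and 0.006 m and z of terminal_box in the frame of tester below 0.01 m and angle between terminal_box's own z axis and vertical below 0.1 rad and angle between the x axis of terminal_box and the x axis of tester, either way round below 0.1 rad and x of entries in the frame of tester above 0.0846 m) and value of joint each of left_door, right_door below 0.08 rad)).
It fails at once if both keys down together (value of joint each of small_key, large_key above 0.002 m).
It fails at once if a bystander moved by more than 25 mm (distance of any of card_packet, pliers, circuit_board, transformer, solder_sucker, capacitor, tape_roll from where it was at the start of the episode above 0.025 m).
It also fails if it takes over 58 s, if anything falls off the work surface, if the arm or the gripper's body presses on something with over 40 N, if the wrist force passes 120 N, or if a joint passes its speed limit or range.

## Working session

There is one attempt and no reset: what is moved stays moved. The work goes in short steps, Python scripts to look and compute and a tool call to move; the robot and the scene stay as the last step left them, time stands still between calls to the robot, and variables do not carry over. Pictures are saved under pics/ and viewed, at most 10 in all, crops included, and the job is handed in when it is done.

Besides the shell and the picture viewer there is one more tool, called after ">>>" as name(argument=value, ...) on one line, values as JSON. step_arm: Moves the arm, as the interface text tells. Its arguments: {"type":"object","properties":{"deltas":{"type":"array","items":{"type":"number"}}},"required":["deltas"]}

```bash
mkdir -p pics; cat > h.py <<'E'
from plant import *
import numpy as np, cv2
def cam(n):
    p=camera_params(n); R=cv2.Rodrigues(np.array(p["rvec"],float))[0]
    return np.array(p["mtx"],float),R,np.array(p["tvec"],float).ravel()
def ray(n,px):
    K,R,t=cam(n); d=R.T@np.linalg.inv(K)@np.array([px[0],px[1],1.]); return -R.T@t,d
def onz(n,px,z):
    c,d=ray(n,px); return c+d*(z-c[2])/d[2]
def tri(a,b):
    A=np.zeros((3,3));y=np.zeros(3)
    ds=[]
    for n,p in (a,b):
        c,d=ray(n,p); d=d/np.linalg.norm(d); M=np.eye(3)-np.outer(d,d); A+=M; y+=M@c
    x=np.linalg.solve(A,y)
    return x,[round(float(np.linalg.norm(np.cross(d/np.linalg.norm(d),x-c))),2) for c,d in (ray(*a),ray(*b))]
def proj(n,P):
    K,R,t=cam(n); q=K@(R@np.array(P,float)+t); return q[:2]/q[2]
def snap(n,name):
    im=capture(n); cv2.imwrite(f"pics/{name}.png",im[:,:,::-1]); return im
E
python3 - <<'E'
from h import *
a=snap("scene","s0");b=snap("top","t0")
cv2.imwrite("pics/t0b.png",cv2.resize(b[:,:,::-1],(800,600),interpolation=cv2.INTER_CUBIC))
cv2.imwrite("pics/s0b.png",cv2.resize(a[:,:,::-1],(800,600),interpolation=cv2.INTER_CUBIC))
for n in("scene","top"):
    K,R,t=cam(n);print(n,(-R.T@t).round(),K[0,0],R[2].round(2))
print(get_obs())
E
```

```text
scene [-83. 725. 702.] 385.2223197674134 [ 0.51 -0.64 -0.57]
top [ 222.  -21. 1501.] 489.8282108463985 [ 0.2   0.01 -0.98]
{'time': 0.1, 'joint_positions': array([-1.37601188e+00,  3.42664490e-01,  1.52492400e+00,  8.22140673e-06,
        1.27541021e+00, -1.45994377e-01]), 'dq': array([ 0.00138122, -0.00233958, -0.00222091, -0.00088615,  0.00272399,
        0.00039606]), 'tau': array([ 2.15919092e-03, -4.32000160e+01, -2.44696516e+01,  7.18163350e-02,
        5.25930163e-02, -4.50917128e-05]), 'tool_pos': array([ 175.42040466, -494.43605398,  226.10765085]), 'tcp_rot': array([-3.14020271e+00, -2.12324194e-04,  3.40776275e-01]), 'contact_force': array([-0.21701333,  0.42779008, -0.26130017]), 'moment': array([ 0.03602533, -0.00411504,  0.02692964]), 'finger_force': 0.0, 'grip_width': 91.80693785118787}
```

View pics/t0b.png

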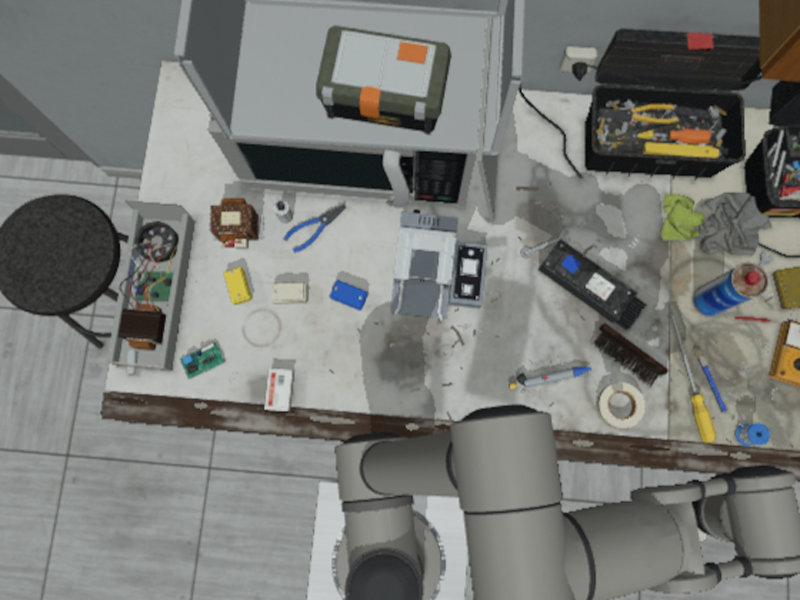

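View pics/s0b.png

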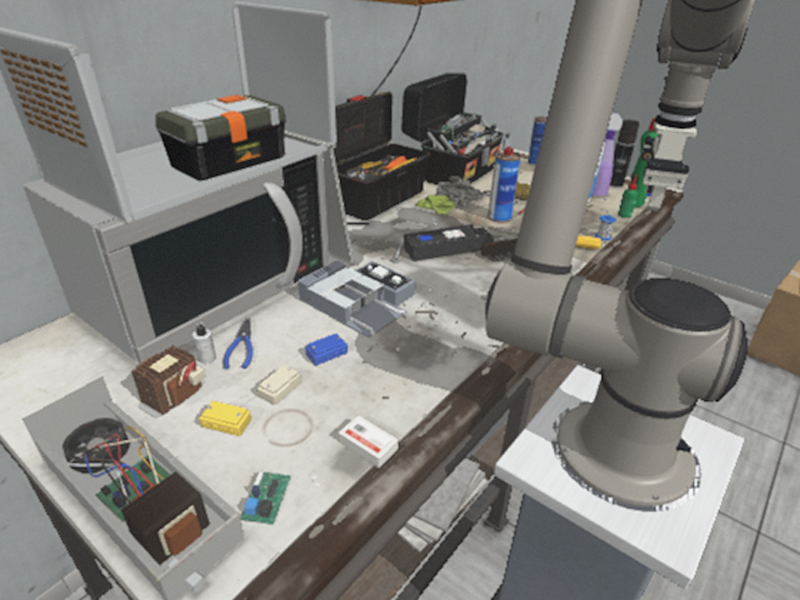

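The top view (800x600) shows three candidates shaped like the box. Yellow is at (236,285), cream at (290,291) and blue at (349,293); only the cream one fits "cream-white". The tester is at about (425,262), with its ledge at (420,300) and its keys at (467,265) and (467,290). I'll confirm with enlarged crops.

```bash
python3 - <<'E'
import cv2,numpy as np
t=cv2.imread("pics/t0.png");s=cv2.imread("pics/s0.png")
# top: cream+tester 185..345, 140..230 ; scene: 170..300, 175..295
a=cv2.resize(t[140:230,185:345],None,fx=5,fy=5,interpolation=cv2.INTER_CUBIC)
b=cv2.resize(s[175:295,170:300],None,fx=5,fy=5,interpolation=cv2.INTER_CUBIC)
cv2.imwrite("pics/ta.png",a);cv2.imwrite("pics/sa.png",b)
E
```

```text
(no output)
```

View pics/ta.png

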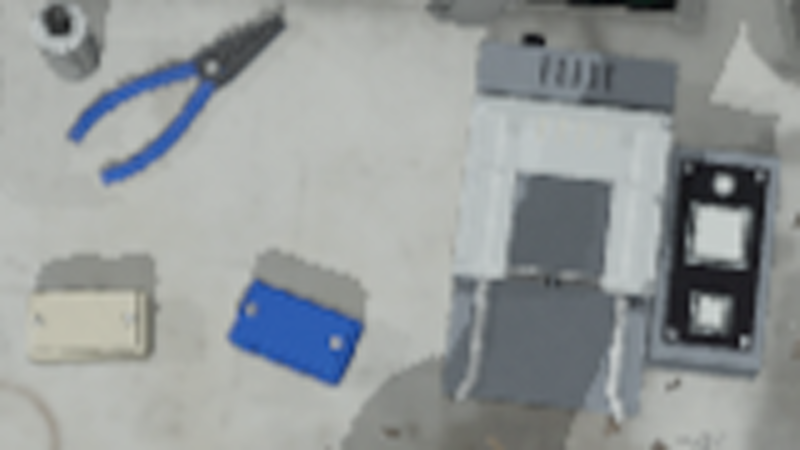

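View pics/sa.png

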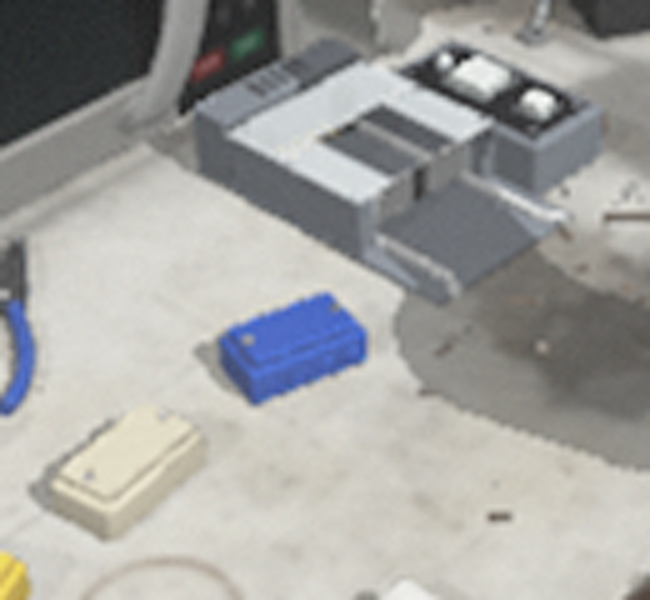

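The cream box's robot-facing long side is plain, so its entries face away from the robot. In the top crop, its lid screws are at (40,318) and (127,315), and the keys are at (720,233) and (712,313). The scene crop shows the same points.

```bash
python3 - <<'E'
from h import *
t=cv2.imread("pics/t0.png");s=cv2.imread("pics/s0.png")
T=lambda x,y:(185+(x+.5)/5-.5,140+(y+.5)/5-.5); S=lambda x,y:(170+(x+.5)/5-.5,175+(y+.5)/5-.5)
p=lambda *a:print(*a)
np.set_printoptions(precision=1,suppress=True)
p("screws",tri(("top",T(40,318)),("scene",S(88,475))),tri(("top",T(127,315)),("scene",S(185,420))))
def cent(im,x0,y0,x1,y1,f):
    m=np.zeros(im.shape[:2],np.uint8); m[y0:y1,x0:x1]=f(im[y0:y1,x0:x1])
    n,l,st,c=cv2.connectedComponentsWithStats(m); k=1+np.argmax(st[1:,4]); return c[k],st[k],l==k
br=lambda i:(i.min(2)>165).astype(np.uint8)
kt={}
for nm,a,b in(("large",(322,178,337,194),(258,185,274,195)),("small",(321,196,334,208),(273,191,283,200))):
    ct,st,_=cent(t,*a,br);cs,ss,_=cent(s,*b,br); p(nm,ct,st,cs,ss,tri(("top",ct),("scene",cs)),onz("top",ct,51),onz("scene",cs,51))
def cream(i):
    h=cv2.cvtColor(i,cv2.COLOR_BGR2HSV);return ((h[...,1]>28)&(h[...,0]>12)&(h[...,0]<35)&(h[...,2]>120)).astype(np.uint8)
for n,im,bx in(("top",t,(187,192,220,216)),("scene",s,(175,250,215,286))):
    c,st,m=cent(im,*bx,cream); p(n,"cream",c,st)
    q=cv2.minAreaRect(np.argwhere(m)[:,::-1].astype(np.float32)); 
    bp=cv2.boxPoints(q); p([onz(n,k,32 if n=="top" else 12)[:2] for k in bp],q)
for nm,z,pts in(("roof",47,[(475,95),(455,277),(672,110),(650,290),(517,175),(611,175),(505,272),(606,278)]),("cons",41,[(775,158),(757,375),(680,152),(652,362)]),("rearcase",53,[(480,42),(676,62)])):
    for q in pts:p(nm,q,onz("top",T(*q),z))
# lid corners from top at 32
for q in[(32,292),(138,290),(143,352),(28,358)]:p("lid",onz("top",T(*q),32),onz("top",T(*q),24))
p("ledge/rail",[onz("top",T(*q),12) for q in[(480,280),(470,375),(622,295),(612,370)]])
p("doors",tri(("top",T(550,278)),("scene",S(419,182))))
E
```

```text
screws (array([536. , 291.7,  29.5]), [0.5, 0.5]) (array([536.6, 234.1,  29.7]), [7.64, 7.64])
large [328.2 186.3] [324 182  10  10  80] [267.1 188.6] [261 185  13   9  68] (array([ 618. , -120.6,   51.3]), [2.93, 2.93]) [ 620.7 -119.1   51. ] [ 615.3 -121.8   51. ]
small [326.6 202. ] [325 200   5   5  21] [277.5 194.8] [275 193   6   5  19] (array([ 571. , -118.7,   46.4]), [1.56, 1.56]) [ 571.3 -117.6   51. ] [ 564.8 -113.2   51. ]
top cream [214. 208.] [214 208   1   1   1]
[array([526.6, 224.2]), array([526.6, 224.2]), array([526.6, 224.2]), array([526.6, 224.2])] ((214.0, 208.0), (0.0, 0.0), 0.0)
scene cream [195.1 269.1] [180 256  31  27 459]
[array([562.9, 304.2]), array([578.2, 208.5]), array([514. , 225.7]), array([503.3, 316.6])] ((194.81414794921875, 268.7876281738281), (17.6855525970459, 31.60822105407715), 48.8140754699707)
roof (475, 95) [697.3  37.3  47. ]
roof (455, 277) [580.4  39.1  47. ]
roof (672, 110) [698.4 -85.3  47. ]
roof (650, 290) [582.7 -80.3  47. ]
roof (517, 175) [648.2   6.9  47. ]
roof (611, 175) [653.3 -50.9  47. ]
roof (505, 272) [586.2   8.9  47. ]
roof (606, 278) [587.8 -52.9  47. ]
cons (775, 158) [ 674.9 -151.5   41. ]
cons (757, 375) [ 536.8 -149.5   41. ]
cons (680, 152) [673.6 -92.5  41. ]
cons (652, 362) [539.2 -85.2  41. ]
rearcase (480, 42) [729.9  37.1  53. ]
rearcase (676, 62) [727.7 -85.2  53. ]
lid [551.7 298.5  32. ] [553.5 300.2  24. ]
lid [558.7 233.6  32. ] [560.5 235.   24. ]
lid [520.1 225.9  32. ] [521.7 227.3  24. ]
lid [510.2 295.7  32. ] [511.8 297.4  24. ]
ledge/rail [array([588.4,  24.7,  12. ]), array([527.4,  25.5,  12. ]), array([586.6, -64.5,  12. ]), array([538.3, -62.1,  12. ])]
doors (array([588.5, -19.8,  26.2]), [1.75, 1.75])
```

>>> step_arm(deltas=[38,49,0,7.7,80,38,49,0,7.7,80,38,49,0,7.7,80,38,49,0,7.7,80,38,49,0,7.7,80,38,49,0,7.7,80,38,49,0,7.7,80,38,49,0,7.7,80,10,60,0,7.7,80,10,60,0,7.7,80])

```text
time: 1.35
tool_pos: [499.6, 19.2, 226.2]
tcp_rot: [-3.141, -0.0, 1.689]
contact_force: [1.5, 0.0, 1.0]
grip_width: 80.3
finger_force: 0.0
```

>>> step_arm(deltas=[9,60,0,0,80,9,60,0,0,80,9,60,0,0,80,9,60,0,0,80,0,5,-40,0,80,0,0,-40,0,80,0,0,-40,0,80,0,0,-20,0,80,0,0,-10,0,80,0,0,0,0,80])

```text
time: 2.6
tool_pos: [535.3, 262.1, 76.4]
tcp_rot: [-3.141, 0.0, 1.685]
contact_force: [0.2, -0.6, 0.9]
grip_width: 80.4
finger_force: 0.0
```

```bash
python3 - <<'E'
from h import *
a=snap("scene","s1");b=snap("top","t1")
c=cv2.resize(a[200:320,130:270,::-1],None,fx=4,fy=4,interpolation=cv2.INTER_CUBIC)
d=cv2.resize(b[150:240,160:260,::-1],None,fx=4,fy=4,interpolation=cv2.INTER_CUBIC)
out=np.zeros((480,800,3),np.uint8);out[:c.shape[0],:400]=cv2.resize(c,(400,343)) if 0 else c[:480,80:480];out[:360,400:800]=d
cv2.imwrite("pics/c1.png",out);print(get_obs()["tool_pos"])
E
```

```text
[536.09916681 262.38024167  77.68967854]
```

View pics/c1.png

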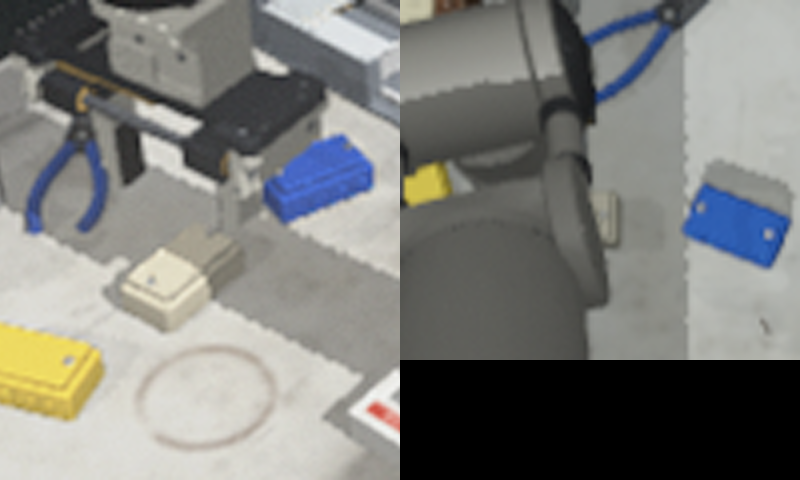

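The crop shows the two fingers at (130,180) and (235,200), straddling the cream box at (180,275) with nothing in the way below them. I'll go down and grip.

>>> step_arm(deltas=[0,0,-30,0,80,0,0,-25,0,80,0,0,-12,0,80,0,0,-5,0,80,0,0,0,0,0,0,0,0,0,0,0,0,0,0,0,0,0,0,0,0,0,0,0,0,0,0,0,0,0,0])

```text
time: 3.95
tool_pos: [536.1, 262.3, 5.2]
tcp_rot: [3.14, -0.0, 1.685]
contact_force: [1.0, -0.5, 4.1]
grip_width: 41.6
finger_force: 30.0
```

>>> step_arm(deltas=[0,0,20,0,0,0,0,40,0,0,0,-10,30,0,0,0,-50,0,0,0,0,-50,0,-1.5,0,0,-50,0,-2,0,0,-20,0,-2,0,0,0,0,-2,0,0,0,0,0,0,0,0,0,0,0])

```text
time: 5.2
tool_pos: [535.4, 83.5, 94.6]
tcp_rot: [-3.141, -0.0, 1.556]
contact_force: [-0.4, 0.0, -0.3]
grip_width: 42.2
finger_force: 30.0
```

```bash
python3 - <<'E'
from h import *
np.set_printoptions(precision=1,suppress=True)
t=cv2.imread("pics/t0.png").astype(float);g=cv2.GaussianBlur(t,(3,3),0).mean(2)
T=lambda x,y:np.array((185+(x+.5)/5-.5,140+(y+.5)/5-.5))
from scipy.ndimage import map_coordinates
def edge(a,b,z,n=12,w=3):
    # subpixel max gradient perpendicular to picked line, then line fit in world
    a,b=T(*a),T(*b);d=(b-a)/np.linalg.norm(b-a);nv=np.array([-d[1],d[0]]);u=np.linspace(-w,w,61);P=[]
    for k in np.linspace(.1,.9,n):
        c=a+k*(b-a);q=c[:,None]+nv[:,None]*u
        v=map_coordinates(g,[q[1],q[0]],order=1);gr=np.abs(np.gradient(v));P.append(onz("top",c+nv*u[gr.argmax()],z)[:2])
    P=np.array(P,np.float32);vx,vy,x,y=cv2.fitLine(P,cv2.DIST_HUBER,0,.01,.01).ravel();return np.array([x,y]),np.arctan2(vy,vx),np.abs((P-[x,y])@[-vy,vx]).max()
for nm,a,b,z in[("slotL",(517,180),(508,268),47),("slotR",(611,180),(604,268),47),("slotEnd",(522,175),(606,175),47),
 ("roofL",(475,100),(457,270),47),("roofR",(672,115),(652,285),47),("consR",(775,165),(758,365),41),("consFront",(655,362),(755,375),41),("consFar",(690,152),(770,156),41),("case back",(484,42),(674,62),53),("case front",(480,95),(670,108),47),("ledge front",(450,400),(635,412),6),("roof front L",(460,277),(505,277),47),("roof front R",(608,290),(648,292),47)]:
    print(nm,*edge(a,b,z))
print(get_obs()["tool_pos"])
snap("scene","s2")
E
```

```text
slotL [615.7   8.1] -0.095554814 3.0387206
slotR [622.  -51.6] -0.027097806 0.95230967
slotEnd [649.8 -21.7] 1.554638 1.4898201
roofL [639.2  39.5] -0.027514862 2.3644652
roofR [643.1 -84.3] -0.0380367 8.337244
consR [ 606.9 -146.5] -0.02897074 2.7430515
consFront [ 534.5 -118.6] 1.4990852 12.484043
consFar [ 668.9 -123.3] 1.4828452 1.8895862
case back [732.1 -28.3] 1.4446448 11.529223
case front [696.2 -25.9] -1.561668 2.5318723
ledge front [515.4 -17.2] -1.4703156 10.826005
roof front L [583.1  23.8] 1.4654856 1.1889306
roof front R [579.2 -66.8] 1.4557459 3.1073456
[535.4  83.5  94.6]
```

>>> step_arm(deltas=[2,-40,0,-0.8,0,2,-40,0,0,0,1.5,-20,0,0,0,0,-4.5,0,0,0,0,0,-30,0,0,0,0,-25,0,0,0,0,-10,0,0,0,0,0,0,0,0,0,0,0,0,0,0,0,0,0])

```text
time: 6.5
tool_pos: [541.6, -22.3, 30.7]
tcp_rot: [3.14, 0.0, 1.54]
contact_force: [0.7, -0.4, -1.9]
grip_width: 41.4
finger_force: 30.0
```

```bash
python3 - <<'E'
from h import *
a=snap("scene","s3");b=snap("top","t3")
c=cv2.resize(a[170:270,190:310,::-1],None,fx=4,fy=4,interpolation=cv2.INTER_CUBIC)
d=cv2.resize(b[150:240,250:330,::-1],None,fx=4,fy=4,interpolation=cv2.INTER_CUBIC)
out=np.zeros((400,800,3),np.uint8);out[:400,:480]=c;out[:360,480:800]=d
cv2.imwrite("pics/c3.png",out);print(get_obs()["tool_pos"])
E
```

```text
[541.37246037 -22.38310583  30.38954916]
```

View pics/c3.png

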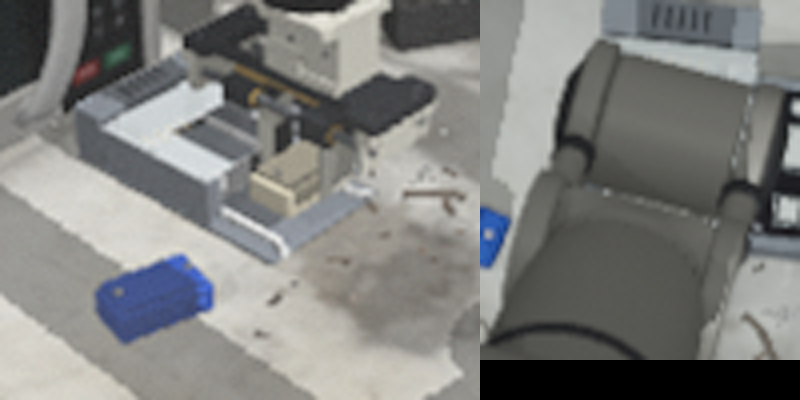

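The crop shows the box held level above the ledge. The lower corners of its left end are at about (252,195) and (292,217), and the left rail runs from (222,207) to (285,250). I'll check the side offset against the rail.

```bash
python3 - <<'E'
from h import *
np.set_printoptions(precision=1,suppress=True)
S=lambda x,y:(190+(x+.5)/4-.5,170+(y+.5)/4-.5)
for q in[(252,195),(292,217)]:print("box bottom",onz("scene",S(*q),25.3))
for q in[(252,174),(292,192)]:print("box shoulder",onz("scene",S(*q),49))
for q in[(225,208),(268,236)]:print("rail top",onz("scene",S(*q),12))
S2=lambda x,y:(170+(x+.5)/5-.5,175+(y+.5)/5-.5)
for q in[(382,238),(425,262),(470,178),(515,205)]:print("s0 rail top",onz("scene",S2(*q),12))
D=np.array([588.8,-21]);y=-.028
R=np.array([[np.cos(y),-np.sin(y)],[np.sin(y),np.cos(y)]])
# predicted points vs pictures, top crop & scene crop coordinates
for nm,P in[("railLin",(-10,40.5,12)),("railLin",(-50,40.5,12)),("railRin",(-10,-40.5,12)),("railRin",(-50,-40.5,12)),("slotendL",(61,30,47)),("slotendR",(61,-30,47)),("consNR",(-45,-132,41)),("consFR",(91,-132,41)),("consNL",(-45,-62,41)),("ledgeL",(-76,45,6)),("ledgeR",(-76,-45,6)),("caseBL",(141,60,53))]:
    w=np.r_[D+R@np.array(P[:2]),P[2]]
    print(nm,P,((proj("top",w)-[185,140]+.5)*5),((proj("scene",w)-[170,175]+.5)*5))
E
```

```text
box bottom [562.8  10.4  25.3]
box bottom [521.   12.6  25.3]
box shoulder [558.3  15.   49. ]
box shoulder [520.2  13.5  49. ]
rail top [579.8  22.8  12. ]
rail top [530.9  28.7  12. ]
s0 rail top [577.4  24.8  12. ]
s0 rail top [541.   26.4  12. ]
s0 rail top [578.9 -60.6  12. ]
s0 rail top [537.6 -55.6  12. ]
railLin (-10, 40.5, 12) [487.2 294.3] [385.  233.3]
railLin (-50, 40.5, 12) [479.7 356.5] [432.8 259. ]
railRin (-10, -40.5, 12) [616.  308.9] [472.6 178.8]
railRin (-50, -40.5, 12) [609.2 371.2] [519.9 202.4]
slotendL (61, 30, 47) [517.2 171.7] [313.7 137. ]
slotendR (61, -30, 47) [613.9 182.5] [380.1  99.8]
consNR (-45, -132, 41) [761.5 370.4] [605.8 103.8]
consFR (91, -132, 41) [782.1 157.3] [451.7  34.7]
consNL (-45, -62, 41) [647.2 357.5] [536.8 147.1]
ledgeL (-76, 45, 6) [467.7 398.3] [459.8 287.6]
ledgeR (-76, -45, 6) [611.5 414.7] [555.9 222.9]
caseBL (141, 60, 53) [484.   40.5] [191.6 102.7]
```

>>> step_arm(deltas=[0,3,0,0,0,0,2.5,0,0,0,0,0,-5,-0.5,0,0,0,-3,0,0,0,0,0,0,0,0,0,0,0,0,0,0,0,0,0,0,0,0,0,0,0,0,0,0,0,0,0,0,0,0])

```text
time: 7.85
tool_pos: [541.0, -16.8, 21.8]
tcp_rot: [3.141, -0.0, 1.531]
contact_force: [0.8, 0.3, -1.3]
grip_width: 42.0
finger_force: 30.0
```

```bash
python3 - <<'E'
from h import *
a=snap("scene","s4")
c=cv2.resize(a[195:240,235:295,::-1],None,fx=12,fy=12,interpolation=cv2.INTER_CUBIC)
cv2.imwrite("pics/c4.png",c);print(get_obs()["tool_pos"])
E
```

```text
[540.99758576 -16.81083002  21.75733892]
```

View pics/c4.png

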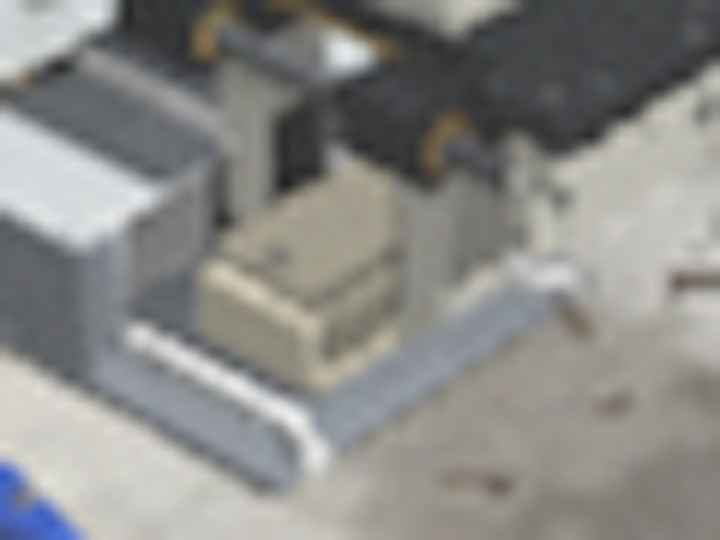

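The crop shows the left end's bottom edge from (200,330) to (315,388), and the straight part of the left rail's top from (135,335) to (285,412), running just to the left of it.

```bash
python3 - <<'E'
from h import *
np.set_printoptions(precision=1,suppress=True)
S=lambda x,y:(235+(x+.5)/12-.5,195+(y+.5)/12-.5)
for z,qs in((16.5,[(200,330),(315,388)]),(40.5,[(205,268),(315,322)]),(12,[(135,335),(285,412),(322,458),(555,278)]),(6,[(275,490)])):
    for q in qs:print(z,q,onz("scene",S(*q),z))
E
```

```text
16.5 (200, 330) [561.6  18.5  16.5]
16.5 (315, 388) [523.1  18.5  16.5]
40.5 (205, 268) [555.7  22.6  40.5]
40.5 (315, 322) [519.7  22.5  40.5]
12 (135, 335) [577.   26.2  12. ]
12 (285, 412) [526.3  26.4  12. ]
12 (322, 458) [506.9  34.9  12. ]
12 (555, 278) [510.8 -63.2  12. ]
6 (275, 490) [512.4  46.2   6. ]
```

>>> step_arm(deltas=[0,0,-4,0,0,0,0,-4,0,0,0,0,-2,0,0,0,0,-0.5,0,0,0,0,0,0,0,0,0,0,0,52,0,0,0,0,52,0,0,0,0,52,0,0,0,0,52,0,0,0,0,52])

```text
time: 9.15
tool_pos: [541.0, -16.8, 11.1]
tcp_rot: [-3.141, -0.0, 1.531]
contact_force: [0.8, -0.9, 1.3]
grip_width: 51.8
finger_force: 0.0
```

>>> step_arm(deltas=[0,0,30,0,52,0,0,35,0,30,-10,0,5,-10.5,0,-20,0,0,-10.5,0,-20,0,0,-10.5,0,0,0,0,-10.5,0,0,0,0,-10.5,0,0,0,0,-10.5,0,0,0,0,-10.5,0,0,0,0,-10.5,0])

```text
time: 10.4
tool_pos: [491.0, -16.8, 81.2]
tcp_rot: [3.142, -0.0, 0.059]
contact_force: [-0.5, 0.5, -0.5]
grip_width: 0.1
finger_force: 0.0
```

```bash
python3 - <<'E'
from h import *
a=snap("scene","s5");t=snap("top","t5")
c=cv2.resize(a[180:250,215:305,::-1],None,fx=5,fy=5,interpolation=cv2.INTER_CUBIC)
d=cv2.resize(t[150:220,270:340,::-1],None,fx=5,fy=5,interpolation=cv2.INTER_CUBIC)
cv2.imwrite("pics/c5.png",np.hstack([c,d]));print(get_obs()["tool_pos"],get_obs()["tcp_rot"])
E
```

```text
[490.98418358 -16.80589297  81.22555266] [3.14151305e+00 3.90177640e-05 6.37462638e-02]
```

View pics/c5.png

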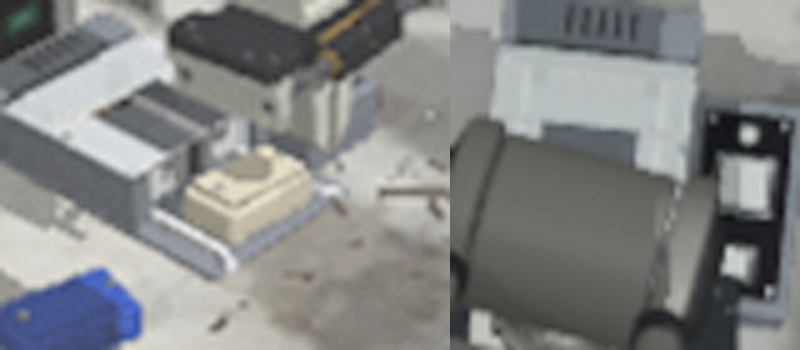

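The box sits level on the ledge between the rails, in the left half at about (250,195). I'll finish the turn, come down behind it and push.

>>> step_arm(deltas=[0,-1.5,-20,-2.6,0,0,0,-25,-2.6,0,0,0,-20,0,0,0,0,-4,0,0,4,0,0,0,0,4,0,0,0,0,4,0,0,0,0,4,0,0,0,0,4,0,0,0,0,0,0,0,0,0])

```text
time: 11.75
tool_pos: [511.3, -18.3, 12.2]
tcp_rot: [3.141, -0.0, -0.026]
contact_force: [0.1, 0.1, 0.4]
grip_width: 0.2
finger_force: 0.0
```

>>> step_arm(deltas=[7,-0.2,0,0,0,7,-0.2,0,0,0,7,-0.2,0,0,0,7,-0.2,0,0,0,7,-0.2,0,0,0,7,-0.2,0,0,0,7,-0.2,0,0,0,7,-0.2,0,0,0,7,-0.2,0,0,0,0,0,0,0,0])

```text
time: 13.0
tool_pos: [575.3, -20.2, 12.4]
tcp_rot: [3.141, -0.002, -0.026]
contact_force: [0.1, 0.6, 0.4]
grip_width: 0.9
finger_force: 0.0
```

```bash
python3 - <<'E'
from h import *
a=snap("scene","s6");t=snap("top","t6")
c=cv2.resize(a[180:250,215:305,::-1],None,fx=5,fy=5,interpolation=cv2.INTER_CUBIC)
d=cv2.resize(t[150:220,270:340,::-1],None,fx=5,fy=5,interpolation=cv2.INTER_CUBIC)
cv2.imwrite("pics/c6.png",np.hstack([c,d]));o=get_obs();print(o["tool_pos"],o["contact_force"])
E
```

```text
[574.67928891 -20.07458651  12.42872765] [ 0.04067828  0.24946749 -0.01784327]
```

View pics/c6.png

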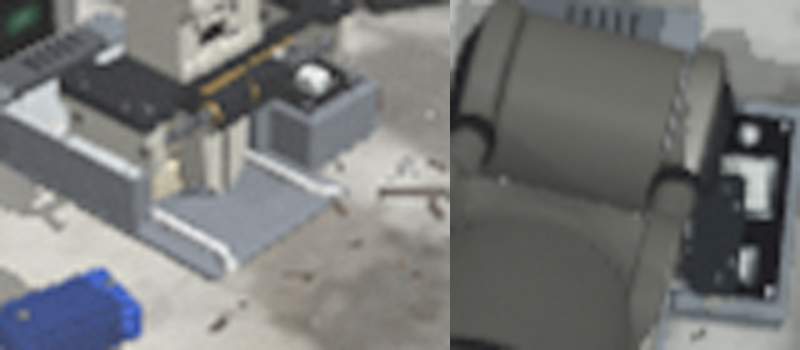

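The box is part way through the doors, with its cream edge at (170,175) ahead of the fingers, and the push force is near zero. I'll keep pushing.

>>> step_arm(deltas=[6,-0.2,0,0,0,6,-0.2,0,0,0,6,-0.2,0,0,0,6,-0.1,0,0,0,6,-0.2,0,0,0,6,-0.2,0,0,0,5,-0.1,0,0,0,4,-0.1,0,0,0,2,0,0,0,0,0,0,0,0,0])

```text
time: 14.35
tool_pos: [621.7, -21.1, 12.3]
tcp_rot: [-3.141, -0.001, -0.026]
contact_force: [0.5, 0.6, -0.2]
grip_width: 0.0
finger_force: 0.6
```

>>> step_arm(deltas=[2,0,0,0,0,2,0,0,0,0,2,0,0,0,0,1,0,0,0,0,1,0,0,0,0,1,0,0,0,0,0,0,0,0,0,0,0,0,0,0,0,0,0,0,0,0,0,0,0,0])

```text
time: 15.6
tool_pos: [630.1, -21.5, 12.3]
tcp_rot: [3.141, -0.0, -0.026]
contact_force: [-0.7, 0.0, -0.3]
grip_width: 0.7
finger_force: 0.7
```

>>> step_arm(deltas=[1,0,0,0,0,0,0,0,0,0,1,0,0,0,0,0,0,0,0,0,1,0,0,0,0,0,0,0,0,0,0,0,0,0,0,0,0,0,0,0,0,0,0,0,0,0,0,0,0,0])

```text
time: 16.85
tool_pos: [633.1, -21.5, 12.2]
tcp_rot: [3.141, -0.0, -0.026]
contact_force: [-1.3, 0.5, -0.9]
grip_width: 0.2
finger_force: 1.0
```

>>> step_arm(deltas=[1,0,0,0,0,0,0,0,0,0,1,0,0,0,0,0,0,0,0,0,1,0,0,0,0,0,0,0,0,0,0,0,0,0,0,0,0,0,0,0,0,0,0,0,0,0,0,0,0,0])

```text
time: 18.1
tool_pos: [633.5, -21.2, 12.2]
tcp_rot: [-3.141, 0.006, -0.026]
contact_force: [-12.1, 0.9, 6.6]
grip_width: 0.5
finger_force: 6.1
```

Contact at x = 633.5 with 12 N matches home: 589 + 53 minus about 9 for half a finger. I'll back off slightly, then lift straight up.

>>> step_arm(deltas=[-1,0,0,0,0,-1,0,0,0,0,-1,0,0,0,0,-1,0,0,0,0,0,0,8,0,0,0,0,15,0,0,0,0,25,0,0,0,0,40,0,0,0,0,40,0,0,0,0,0,0,0])

```text
time: 19.35
tool_pos: [634.5, -21.9, 145.7]
tcp_rot: [3.14, -0.01, -0.026]
contact_force: [0.6, -0.9, 0.1]
grip_width: 0.6
finger_force: 0.0
```

>>> step_arm(deltas=[-62,0,40,0,0,-62,0,0,0,0,-40,0,0,0,0,0,-60,0,0,0,0,-60,0,0,0,0,-60,0,0,0,0,-60,0,0,0,0,-40,0,0,0,0,0,0,0,0,0,0,0,0,0])

```text
time: 20.6
tool_pos: [477.1, -300.8, 173.9]
tcp_rot: [-3.141, 0.001, -0.026]
contact_force: [-0.4, 0.2, 0.5]
grip_width: 0.4
finger_force: 0.0
```

```bash
python3 - <<'E'
from h import *
a=snap("scene","s7");t=snap("top","t7")
c=cv2.resize(a[175:240,210:300,::-1],None,fx=6,fy=6,interpolation=cv2.INTER_CUBIC)[:,:400+40]
d=cv2.resize(t[145:210,275:335,::-1],None,fx=6,fy=6,interpolation=cv2.INTER_CUBIC)
cv2.imwrite("pics/c7.png",np.hstack([c,d]));o=get_obs();print(o["tool_pos"],o["contact_force"])
E
```

```text
[ 477.50869064 -300.13594256  174.17393858] [-0.55596132 -0.53459419  0.27520561]
```

View pics/c7.png

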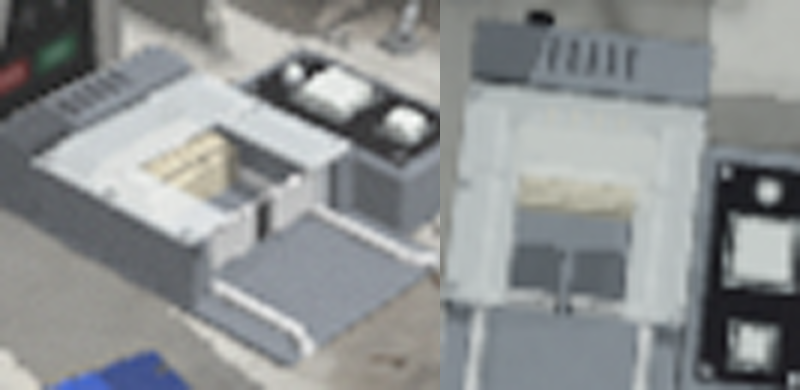

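The box is in, its cream edge straight across the slot at (575,210), and both doors are shut along the door line. The keys are at (335,90) and (405,125) in the scene half, and at (764,250) and (755,343) in the top half.

```bash
python3 - <<'E'
from h import *
np.set_printoptions(precision=1,suppress=True)
T=lambda x,y:(275+(x-440+.5)/6-.5,145+(y+.5)/6-.5);S=lambda x,y:(210+(x+.5)/6-.5,175+(y+.5)/6-.5)
for q in[(525,208),(628,215)]:print("plain edge",onz("top",T(*q),30), "roof",onz("top",T(*q),47))
for q in[(515,172),(635,180)]:print("slot end",onz("top",T(*q),47))
print("large",tri(("top",T(764,250)),("scene",S(335,90))),"small",tri(("top",T(755,343)),("scene",S(405,125))))
for a in[(764,250),(755,343)]:print(onz("top",T(*a),51))
for a in[(335,90),(405,125)]:print(onz("scene",S(*a),51))
E
```

```text
plain edge [638.4   3.6  30. ] roof [633.6   3.3  47. ]
plain edge [639.4 -49.9  30. ] roof [634.5 -49.6  47. ]
slot end [652.3  10.1  47. ]
slot end [653.4 -51.7  47. ]
large (array([ 622.4, -120.7,   44.9]), [0.42, 0.42]) small (array([ 573.1, -120.1,   42.3]), [1.13, 1.13])
[ 621.1 -120.1   51. ]
[ 572.1 -118.9   51. ]
[ 615.4 -113.    51. ]
[ 563.4 -109.4   51. ]
```

>>> step_arm(deltas=[30,50,0,0,0,30,50,0,0,0,30,50,0,0,0,4,32,0,0,0,0,0,-40,0,0,0,0,-40,0,0,0,0,-20,0,0,0,0,-8,0,0,0,0,0,0,0,0,0,0,0,0])

```text
time: 21.95
tool_pos: [572.2, -119.4, 67.3]
tcp_rot: [3.141, -0.002, -0.025]
contact_force: [-0.1, -0.3, 0.8]
grip_width: 0.4
finger_force: 0.0
```

```bash
python3 - <<'E'
from h import *
a=snap("scene","s8")
cv2.imwrite("pics/c8.png",cv2.resize(a[165:240,210:310,::-1],None,fx=6,fy=6,interpolation=cv2.INTER_CUBIC));o=get_obs();print(o["tool_pos"],o["contact_force"])
E
```

```text
[ 572.1667214  -119.50835626   67.31302476] [-0.44316989 -0.11178477  0.23954378]
```

View pics/c8.png

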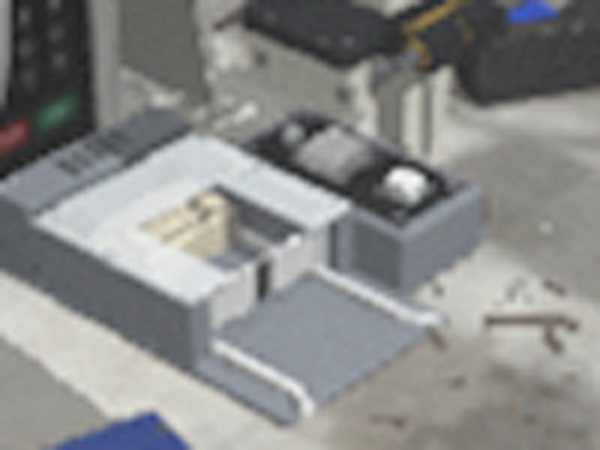

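I've viewed 10 pictures, so no more. In this last one the fingertips at (400,150) are right above the small key at (407,183). I'll press it.

>>> step_arm(deltas=[0,0,-10,0,0,0,0,-6,0,0,0,0,-3,0,0,0,0,-3,0,0,0,0,-1.5,0,0,0,0,0,0,0,0,0,0,0,0,0,0,0,0,0,0,0,0,0,0,0,0,0,0,0])

```text
time: 23.25
tool_pos: [571.4, -119.5, 44.9]
tcp_rot: [3.141, -0.001, -0.026]
contact_force: [-6.3, 1.7, 18.7]
grip_width: 0.6
finger_force: 9.5
```

The small key bottomed at z = 44.9, which is 51 minus 6 mm. Next I'll lift off and press the large key.

>>> step_arm(deltas=[0,0,8,0,0,0,0,15,0,0,25,-0.5,0,0,0,24.5,-0.5,0,0,0,0,0,0,0,0,0,0,-12,0,0,0,0,-4,0,0,0,0,-4,0,0,0,0,-3,0,0,0,0,0,0,0])

```text
time: 24.5
tool_pos: [620.0, -120.3, 45.0]
tcp_rot: [3.141, 0.001, -0.026]
contact_force: [-9.3, 2.4, 18.9]
grip_width: 0.1
finger_force: 9.3
```

>>> step_arm(deltas=[0,0,0,0,0,0,0,0,0,0,0,0,8,0,0,0,0,30,0,0,0,0,50,0,0,0,0,50,0,0,-50,-20,0,0,0,-50,-50,0,0,0,0,-60,0,0,0,0,0,0,0,0])

```text
time: 25.75
tool_pos: [526.1, -248.5, 180.6]
tcp_rot: [3.14, -0.001, -0.031]
contact_force: [0.5, 0.7, -0.1]
grip_width: 0.6
finger_force: 0.0
```

```bash
python3 - <<'E'
from h import *
t=snap("top","t9").astype(int);p=cv2.imread("pics/t7.png")[:,:,::-1].astype(int)
s=snap("scene","s9").astype(int);q=cv2.imread("pics/s7.png")[:,:,::-1].astype(int)
print(np.abs(t-p)[165:205,284:310].mean(),np.abs(s-q)[190:230,230:268].mean(),np.abs(t-p)[180:205,320:335].mean())
print(close_job())
E
```

```text
0.3836538461538462 3.5820175438596493 0.664
the job is handed in; nothing more can be done
None
```

I handed the job in with the box pushed home to a firm stop, both doors shut behind it, and the small and then the large key each pressed right down and released. The bystanders were left alone. I don't have the judge's verdict; the last top picture showed no change at the slot, doors or keys, while the scene view changed slightly there and I didn't look into why.

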